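Show the setter the jaw that was left out

ROBOT

A 7-joint arm with a two-finger parallel gripper is mounted at the origin on the work surface. World frame = base frame: x ahead of the robot, y to its left, z up, the work surface at z = 0. Lengths are in m, angles in rad, forces in N, time in s.
With the tool pointing down it reaches from about 0.4 to 0.85 m from the base axis. Payload 10.4 kg.
Tool frame: the origin (TCP) lies midway between the tips of the shut fingers; the grasp point (between the pads) lies 19 mm behind it; x points along the fingers, z is the direction in which the jaws open and shut, and the axes are right-handed (so a half turn about x gives the same grasp; the last joint's range is limited). The gripper opens to 87 mm and grips with 3 to 60 N. Pads are 19 mm wide; open, the fingers measure 117 mm over their backs; the gripper's body (75 mm by 190 mm) begins 51 mm behind the grasp point.
Start: joints at [-1.312, 0.332, -0.065, 1.46, 0.022, 1.35, -0.088], TCP at [0.174, 0.6, 0.223] pointing down, gripper open.
Joint ranges: [-2.6, 2.6], [-0.5, 2.12], [-1.47, 1.34], [0.16, 2.42], [-1.27, 4.41], [0.06, 2.06], [-2.6, 2.6]. Speed limits (rad/s): [2.22, 2.22, 2.79, 2.79, 3.14, 3.14, 3.14].

INTERFACE

Orientations are given as a unit quaternion [x, y, z, w].
In Python, from bench import read_state, camera, camera_params, close_job gives the robot as it stands.
- The arm moves only by the tool arm_command, never from a script. Its argument "targets" is a list of rows, each a list of 7 numbers: the closure in counts, from 0 (fully open) to 255 (shut), then the shift along the tool's x, y, z in mm, then the turn, a rotation vector about the tool's x, y, z in rad. A call has 1 to 10 rows; each row is the pose to reach, as a shift and turn from the pose commanded when the call began, along the tool's axes at that moment; what a row does not reach only later rows make up. A row lasts 1/10 s, in which the tool goes at most 50 mm and 8.59 degrees, less where a joint would pass 70% of its speed; a pose out of reach is approached as far as the arm can. A call with a gripper value outside its range is refused whole. The fingers move at their own pace and stop on an object; "newtons" is the grip in N (left out, the last holds). Time passes only in rows, so rows that repeat a pose let the fingers close. It gives the time, the measured TCP pose, the force and the opening at its end, in the units of the state.
- read_state(): the state, without advancing time (a new reading comes with each control period).
- camera(name): name is "scene" or "top"; returns the picture (400x640x3 uint8, red, green, blue); there is no depth.
- camera_params(name): a dict with "intrinsics" (3x3 intrinsics, pixels), "xyz" and "orientation" of the camera in the world. Camera axes: x right, y down, z forward; pixel columns grow to the right and rows downward; lengths in m; the calibration is good to about 2 mm. A picture is of the moment at which its call begins. camera_params takes no time and is no camera call.
- close_job(): hands the job in, once; it reports no verdict.
The state is a dict: "time": time; "joint_positions": joint angles; "joint_vel": joint speeds; "joint_torque": joint torques, N m; "ee_pos": TCP position; "eef_rot": TCP orientation; "ft_force": force on the tool from outside, world axes, zero at the start; "torque": the same for the moment, N m; "width": finger opening in m.
Only numpy, scipy, OpenCV 4.12 (cv2) and the standard library are available. Lean on these libraries where they do the work, as an engineer would, in place of code of your own. Each camera call takes 0.05 s, during which the arm holds its last target.

TASK

Call the setter by pressing the call button fully down and letting it come up again. Then point straight down, without touching, at the stepped chuck jaw that was left out on the bench: hold the fingertips about 2 cm above its top, over its middle, for at least two seconds. Then point the same way at the empty bin where it belongs, about 2 cm above the middle of its mouth, for at least two seconds, and finish still pointing there. Do not touch or lift the jaws, the bins or any of the loose things on the bench.

Things in the scene. Friction and masses are not known exactly. Their poses are not given: they have to be found in the camera images.
- jaw_top (a point): The jaw left out: a stepped steel lathe chuck jaw standing on the bench near the robot, 70 mm long, 26 wide, 44 high: three steps 20, 32 and 44 mm high, rising along its own +x (each tread 24, 24 and 22 mm long), with two dark bolt holes. This point: over the middle of its length and width, at the height of its top step (44 mm above its foot); z up
- bin_empty_mouth (a point): Open blue plastic bin, 100 x 100 mm, 50 mm high, walls 3 mm, fixed to the bench; the one of the three bins that holds nothing. This point: centre of its mouth, level with the rim; z up
- call_top (a point): Call button: round black push button, 36 mm across, on a grey box 90 x 90 mm and 50 mm high fixed to the bench. This point: centre of the button's top; it is pressed straight down 6 mm, against a spring that takes about 5 N fully down, and it springs back
- call (a joint): How far the call button is pressed, m: 0 up, 0.006 fully down
- bin_a: Open blue plastic bin, 100 x 100 mm, 50 mm high, walls 3 mm, fixed to the bench; holds a jaw. Origin: centre of its underside
- bin_b: Open blue plastic bin, 100 x 100 mm, 50 mm high, walls 3 mm, fixed to the bench; holds a jaw. Origin: centre of its underside
- jaw_a_top (a point): Jaw lying in bin_a, same as the jaw left out, 70 mm long, 26 wide, 44 high: three steps 20, 32 and 44 mm high, rising along its own +x (each tread 24, 24 and 22 mm long), with two dark bolt holes. This point: over the middle of its length and width, at the height of its top step (44 mm above its foot); z up
- jaw_b_top (a point): Jaw lying in bin_b, same as the jaw left out, 70 mm long, 26 wide, 44 high: three steps 20, 32 and 44 mm high, rising along its own +x (each tread 24, 24 and 22 mm long), with two dark bolt holes. This point: over the middle of its length and width, at the height of its top step (44 mm above its foot); z up
- bin_empty: Open blue plastic bin, 100 x 100 mm, 50 mm high, walls 3 mm, fixed to the bench, the empty one. Origin: centre of its underside
- jaw: The jaw left out; origin: centre of its foot, x along its length towards the high step
- jaw_a: Jaw in bin_a; origin: centre of its foot
- jaw_b: Jaw in bin_b; origin: centre of its foot
- block: Plain steel setting block without steps, 70 x 26 x 44 mm, loose, not a jaw. Origin: centre of its underside
- bush: Steel bush (ring), 56 mm across, 35 mm high, loose. Origin: centre of its underside
- spanner: Hook spanner lying on the bench beyond the bins, about 220 mm long, 12 mm high, loose. Origin: underside, near the middle
- hammer: Hammer lying on the right of the bench, at most 50 mm high, loose. Origin: underside
- oil: White oil bottle, 52 mm across, 130 mm high, on the left of the bench, loose. Origin: centre of its underside
- mug: White mug, 76 mm across, 85 mm high, on the right of the bench, loose. Origin: centre of its underside

How it is judged:
On the way, in this order (a step that is already met when the one before it is completed fails the run):
1. the call button is pressed fully down (value of joint call above 0.0045 m), for 0.1 s.
2. the fingertips point at the jaw left out from just above for two seconds, the button having come up (horizontal distance between the grasp point and jaw_top below 0.018 m and z of the grasp point in the frame of jaw_top between 0.021 and 0.07 m and value of joint call below 0.0015 m), for 2 s.
3. the fingertips point at the empty bin from just above for two seconds (horizontal distance between the grasp point and bin_empty_mouth below 0.018 m and z of the grasp point in the frame of bin_empty_mouth between 0.021 and 0.07 m and value of joint call below 0.0015 m), for 2 s.
At the end, for the whole second after the job is handed in: The grasp point (about 19 mm behind the fingertips) stays within 18 mm horizontally of the middle of the empty bin's mouth and 21 to 70 mm above its rim (fingertips some 2 to 50 mm above it); the call button is up (under 1.5 mm); the jaws and all loose things are within 8 mm of where they stood (all of step 3 and distance of each of jaw_top, jaw_a_top, jaw_b_top, block, bush, spanner, hammer, oil, mug from where it was at the start of the episode below 0.008 m); the robot touches nothing.
It fails at once if the robot touches a jaw, a bin or another thing on the bench (contact force between any of the arm, the fingers and jaw above 0.5 N or contact force between any of the arm, the fingers and jaw_a above 0.5 N or contact force between any of the arm, the fingers and jaw_b above 0.5 N or contact force between any of the arm, the fingers and block above 0.5 N or contact force between any of the arm, the fingers and bush above 0.5 N or contact force between any of the arm, the fingers and spanner above 0.5 N or contact force between any of the arm, the fingers and hammer above 0.5 N or contact force between any of the arm, the fingers and oil above 0.5 N or contact force between any of the arm, the fingers and mug above 0.5 N or contact force between any of the arm, the fingers and bin_empty above 0.5 N or contact force between any of the arm, the fingers and bin_a above 0.5 N or contact force between any of the arm, the fingers and bin_b above 0.5 N).
It fails at once if a loose thing is moved or lifted (distance of any of jaw_top, jaw_a_top, jaw_b_top, block, bush, spanner, hammer, oil, mug from where it was at the start of the episode above 0.015 m).
It also fails if it takes over 51 s, if anything falls off the work surface, if the arm or the gripper's body presses on something with over 40 N, if the wrist force passes 120 N, or if a joint passes its speed limit or range.

## Working session

There is one attempt and no reset: what is moved stays moved. The work goes in short steps, Python scripts to look and compute and a tool call to move; the robot and the scene stay as the last step left them, time stands still between calls to the robot, and variables do not carry over. Pictures are saved under pics/ and viewed, and the job is handed in when it is done.

Besides the shell and the picture viewer there is one more tool, called after "Request:" as name(argument=value, ...), one argument or row to a line, values as JSON. arm_command: Moves the arm, as the interface text tells. Its arguments: {"type":"object","properties":{"targets":{"type":"array"},"newtons":{"type":"number"}},"required":["targets"]}

```bash
mkdir -p pics
python3 - <<'E'
from bench import *
import cv2
for n in ("scene","top"):
    p=camera_params(n); print(n,p)
    cv2.imwrite(f"pics/{n}0.png",cv2.cvtColor(camera(n),cv2.COLOR_RGB2BGR))
s=read_state(); print(s)
E
```

```text
scene {'intrinsics': array([[412.8411932 ,   0.        , 321.38216981],
       [  0.        , 412.8411932 , 193.56803808],
       [  0.        ,   0.        ,   1.        ]]), 'xyz': array([ 1.12449069, -0.80803952,  1.01615056]), 'orientation': array([ 0.88511956,  0.25911598, -0.10418685, -0.37224638])}
top {'intrinsics': array([[374.22794034,   0.        , 314.99756796],
       [  0.        , 374.22794034, 195.20468747],
       [  0.        ,   0.        ,   1.        ]]), 'xyz': array([0.54443981, 0.00330856, 1.08279175]), 'orientation': array([-0.70393482,  0.70911314, -0.01497359,  0.0375515 ])}
{'time': 0.1, 'joint_positions': array([-1.31159463,  0.33279833, -0.06472387,  1.46088103,  0.02161263,
        1.34991183, -0.08849332]), 'joint_vel': array([ 9.02072447e-04, -5.11144103e-04,  1.61329543e-03, -1.67545807e-03,
        1.67369493e-03, -1.11504493e-04, -6.61936460e-05]), 'joint_torque': array([ 1.31477726e-03, -6.24551582e+01,  2.45216279e-02, -3.90706801e+01,
       -6.14640838e-02,  3.64702614e-02,  7.11197117e-05]), 'ee_pos': array([0.17369827, 0.6000009 , 0.22182872]), 'eef_rot': array([-0.42513664,  0.56560518,  0.42454722,  0.56489757]), 'ft_force': array([-0.21590419, -0.41608541,  0.48561982]), 'torque': array([0.00181898, 0.01641345, 0.07176948]), 'width': 0.08714346679301935}
```

View pics/scene0.png

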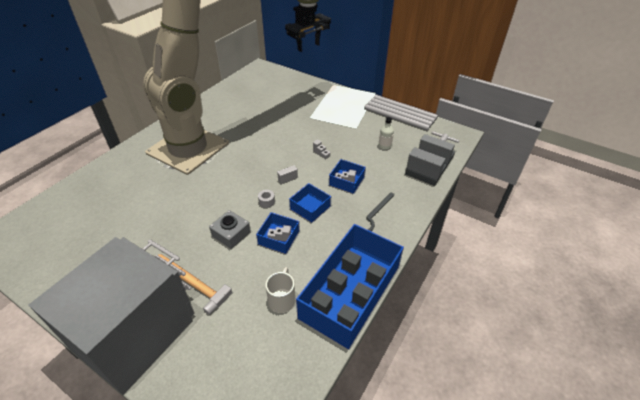

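View pics/top0.png

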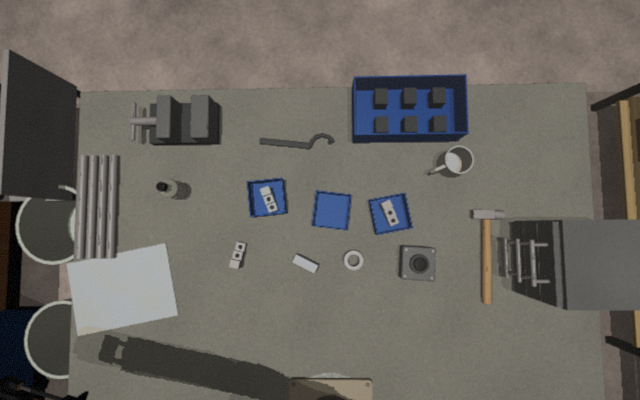

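The top view shows the button at about (420,263), the loose jaw at (238,255), the block without steps at (305,263) and the empty bin, in the middle of the three, at (332,210). The bins at (267,198) and (390,213) hold jaws. In the scene view they are at (229,220), (321,149), (287,174) and (310,202). I'll zoom in to pick exact features.

Run:
```python
import cv2,numpy as np
t=cv2.imread("pics/top0.png");s=cv2.imread("pics/scene0.png")
def c(im,x,y,w,h,k): return cv2.resize(im[y:y+h,x:x+w],None,fx=k,fy=k,interpolation=cv2.INTER_CUBIC)
# top crops 40x... 
a=np.hstack([c(t,218,235,40,40,6),c(t,312,190,40,40,6),c(t,397,243,46,40,6)])
b=np.hstack([c(s,300,130,40,40,6),c(s,288,182,44,40,6),c(s,208,206,44,46,6)[:240]])
w=max(a.shape[1],b.shape[1]);
f=lambda i:cv2.copyMakeBorder(i,0,10,0,w-i.shape[1],cv2.BORDER_CONSTANT)
cv2.imwrite("pics/z.png",np.vstack([f(a),f(b)]))
```

```text
(no output)
```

View pics/z.png

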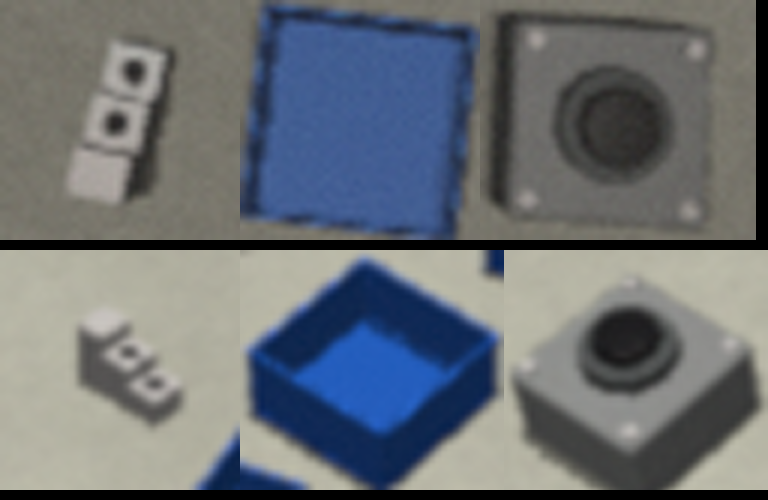

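```bash
cat > h.py <<'E'
from bench import *
import cv2,numpy as np
from scipy.spatial.transform import Rotation as R
P={n:camera_params(n) for n in("scene","top")}
def proj(n):
    p=P[n]; r=R.from_quat(p["orientation"]).as_matrix().T
    return p["intrinsics"]@np.c_[r,-r@p["xyz"]]
def tri(ut,us):
    X=cv2.triangulatePoints(proj("top"),proj("scene"),np.float64(ut).reshape(2,1),np.float64(us).reshape(2,1))[:,0]
    X=X[:3]/X[3]
    e=[np.linalg.norm((lambda q:q[:2]/q[2]-u)(proj(n)@np.r_[X,1])) for n,u in(("top",ut),("scene",us))]
    return X,e
def ray(n,u,z):
    p=P[n]; d=R.from_quat(p["orientation"]).apply(np.linalg.inv(p["intrinsics"])@[u[0],u[1],1])
    return p["xyz"]+d*(z-p["xyz"][2])/d[2]
E
python3 - <<'E'
from h import *
np.set_printoptions(precision=4,suppress=True)
T=lambda ox,oy,x,y:np.array([(x+.5)/6-.5+ox,(y+.5)/6-.5+oy])
def both(nm,t,s,z):
    X,e=tri(t,s); print(nm,X,"err",np.round(e,2),"top ray",ray("top",t,z)[:2],"scene ray",ray("scene",s,z)[:2])
    return X
J=lambda x,y:T(218,235,x,y); j=lambda x,y:T(300,130,x,y)
both("low hole",J(133,71),j(155,134),.02)
both("mid hole",J(116,122),j(130,102),.032)
both("top step",J(98,176),j(103,72),.044)
B=lambda x,y:T(312,190,x,y); b=lambda x,y:T(288,182,x,y)
# top corners: TL, TR, BR, BL ; scene: left, top,right, bottom
tc=[B(25,5),B(240,28),B(215,237),B(3,212)]
# image-left in top = +y. scene: camera at (1.1,-.8): far corners..
sc=[b(258,88),b(142,185),b(8,102),b(125,8)]
c=np.mean([both("rim",t,s,.05) for t,s in zip(tc,sc)],0);print("bin",c)
both("button",T(397,243,140,127),T(208,206,123,83),.06)
for t,s in zip([(56,39),(216,49),(209,210),(48,199)],[(227,95),(126,181),(24,115),(126,32)]): both("screw",T(397,243,*t),T(208,206,*s),.05)
# colour-mask check of the bin, top view
for n in("top","scene"):
    hsv=cv2.cvtColor(cv2.imread(f"pics/{n}0.png"),cv2.COLOR_BGR2HSV)
    m=cv2.inRange(hsv,(100,110,30),(125,255,255))
    for k in cv2.findContours(m,cv2.RETR_EXTERNAL,cv2.CHAIN_APPROX_SIMPLE)[0]:
        if 600<cv2.contourArea(k)<3000: print(n,cv2.minAreaRect(k),cv2.contourArea(k), ray(n,cv2.minAreaRect(k)[0],.05) if n=="top" else "")
E
```

```text
low hole [0.4797 0.2514 0.0207] err [0.03 0.02] top ray [0.4797 0.2516] scene ray [0.4792 0.2522]
mid hole [0.4572 0.2564 0.0336] err [0.09 0.05] top ray [0.4569 0.2566] scene ray [0.4563 0.2583]
top step [0.4333 0.2619 0.0441] err [0.02 0.01] top ray [0.4332 0.2619] scene ray [0.4332 0.262 ]
rim [0.6352 0.0341 0.0468] err [0.07 0.05] top ray [0.6348 0.0339] scene ray [0.637  0.0315]
rim [ 0.6234 -0.0648  0.0504] err [0.1  0.07] top ray [ 0.6232 -0.065 ] scene ray [ 0.6234 -0.0643]
rim [ 0.5274 -0.0524  0.05  ] err [0.04 0.03] top ray [ 0.5275 -0.0523] scene ray [ 0.5274 -0.0524]
rim [0.5396 0.0447 0.0507] err [0.06 0.04] top ray [0.5395 0.0446] scene ray [0.5393 0.0454]
bin [ 0.5814 -0.0096  0.0495]
button [ 0.4352 -0.2422  0.0693] err [0.08 0.06] top ray [ 0.434  -0.2446] scene ray [ 0.4286 -0.2365]
screw [ 0.4732 -0.2094  0.0524] err [0.26 0.19] top ray [ 0.4725 -0.2103] scene ray [ 0.4722 -0.2076]
screw [ 0.4682 -0.2811  0.0523] err [0.13 0.1 ] top ray [ 0.4677 -0.282 ] scene ray [ 0.4669 -0.2797]
screw [ 0.396  -0.2763  0.0528] err [0.19 0.14] top ray [ 0.396  -0.2768] scene ray
[... 168 characters left out ...]
69313430786133, 36.673709869384766), 78.69007110595703) 1111.5 [ 0.5693 -0.1699  0.05  ]
top ((331.3846435546875, 209.923095703125), (35.473934173583984, 35.22586441040039), 7.125016689300537) 1156.5 [ 0.5804 -0.0089  0.05  ]
top ((266.2255859375, 197.03050231933594), (35.448524475097656, 36.22154998779297), 83.6598129272461) 1198.0 [0.6175 0.1717 0.05  ]
scene ((277.3972473144531, 232.2739715576172), (37.68724822998047, 34.87826156616211), 20.556045532226562) 1090.0 
scene ((309.3932800292969, 201.8708038330078), (36.993927001953125, 31.799938201904297), 32.0053825378418) 924.0 
scene ((346.3999938964844, 175.8000030517578), (32.25522994995117, 27.828041076660156), 18.434946060180664) 756.0
```

Measured heights match the text: jaw treads 21/34/44 mm, bin rim 50 mm, box top about 52 mm, button top about 69 mm. Middles: jaw (0.457, 0.2565), bin (0.581, -0.009), button (0.435, -0.2425). Next I convert the route into tool axes.

```bash
cat >> h.py <<'E'
def rel(*pts):
    s=read_state(); r=R.from_quat(s["eef_rot"])
    print("t",s["time"],"p",s["ee_pos"].round(4),"F",s["ft_force"].round(2),"w",round(s["width"],4))
    for p in pts: print(p, (r.inv().apply(np.array(p)-s["ee_pos"])*1000).round(1))
E
python3 - <<'E'
from h import *
print(R.from_quat(read_state()["eef_rot"]).as_matrix().round(4))
rel((.40,.36,.222),(.50,.12,.222),(.50,-.1,.222),(.435,-.2425,.2))
E
```

```text
[[-3.000e-04 -9.606e-01  2.780e-01]
 [-1.300e-03  2.780e-01  9.606e-01]
 [-1.000e+00 -1.000e-04 -1.300e-03]]
t 0.1 p [0.1737 0.6    0.2218] F [-0.22 -0.42  0.49] w 0.0871
(0.4, 0.36, 0.222) [ 1.000e-01 -2.841e+02 -1.676e+02]
(0.5, 0.12, 0.222) [ 3.000e-01 -4.469e+02 -3.704e+02]
(0.5, -0.1, 0.222) [   0.6 -508.1 -581.7]
(0.435, -0.2425, 0.2) [  22.8 -485.2 -736.6]
```

Request:
arm_command(
  targets=[
    [255,0,-40,-24,0,0,0],
    [255,0,-80,-48,0,0,0],
    [255,0,-120,-72,0,0,0],
    [255,0,-160,-96,0,0,0],
    [255,0,-200,-120,0,0,0],
    [255,0,-240,-144,0,0,0],
    [255,0,-284,-168,0,0,0],
    [255,0,-310,-200,0,0,0],
    [255,0,-335,-235,0,0,0],
    [255,0,-360,-265,0,0,0],
  ],
  newtons=20,
)

```text
time: 1.1
ee_pos: [0.4462, 0.2434, 0.2223]
eef_rot: [-0.425, 0.566, 0.425, 0.565]
ft_force: [0.5, 0.1, 0.3]
width: 0.0149
```

Run:
```python
from h import *
rel((.50,.12,.222),(.50,-.1,.222),(.435,-.2425,.2))
s=read_state();print(s["joint_positions"].round(2),R.from_quat(s["eef_rot"]).as_matrix().round(3)[:,0])
```

```text
t 1.1 p [0.4462 0.2434 0.2223] F [0.48 0.09 0.28] w 0.0149
(0.5, 0.12, 0.222) [   0.3  -86.1 -103.5]
(0.5, -0.1, 0.222) [ 3.000e-01 -1.474e+02 -3.148e+02]
(0.435, -0.2425, 0.2) [  22.4 -124.8 -469.8]
[-0.81  0.07  0.23  1.78 -0.02  1.3   0.71] [-0.001 -0.    -1.   ]
```

Request:
arm_command(
  targets=[
    [255,0,-30,-40,0,0,0],
    [255,0,-55,-75,0,0,0],
    [255,0,-86,-105,0,0,0],
    [255,0,-100,-145,0,0,0],
    [255,0,-112,-188,0,0,0],
    [255,0,-125,-232,0,0,0],
    [255,0,-137,-275,0,0,0],
    [255,0,-147,-317,0,0,0],
    [255,0,-140,-360,0,0,0],
    [255,0,-135,-400,0,0,0],
  ],
)

```text
time: 2.1
ee_pos: [0.4631, -0.178, 0.2222]
eef_rot: [-0.424, 0.566, 0.425, 0.565]
ft_force: [1.0, -0.6, -0.3]
width: 0.001
```

Run:
```python
from h import *
rel((.435,-.2425,.2),(.435,-.2425,.09),(.435,-.2425,.07))
s=read_state();print(s["joint_positions"].round(2))
```

```text
t 2.1 p [ 0.4631 -0.178   0.2222] F [ 0.97 -0.56 -0.26] w 0.001
(0.435, -0.2425, 0.2) [ 22.2   9.  -69.8]
(0.435, -0.2425, 0.09) [132.2   8.9 -69.8]
(0.435, -0.2425, 0.07) [152.2   8.9 -69.8]
[-0.33  0.03  0.63  1.82 -0.02  1.3   1.59]
```

Request:
arm_command(
  targets=[
    [255,5,3,-30,0,0,0],
    [255,20,9,-68,0,0,0],
    [255,50,9,-69,0,0,0],
    [255,80,9,-69,0,0,0],
    [255,105,9,-69,0,0,0],
    [255,125,9,-69,0,0,0],
    [255,132,9,-69,0,0,0],
    [255,132,9,-69,0,0,0],
    [255,132,9,-69,0,0,0],
  ],
)

```text
time: 3.0
ee_pos: [0.437, -0.2401, 0.0913]
eef_rot: [-0.425, 0.565, 0.425, 0.565]
ft_force: [1.3, 0.6, -0.1]
width: 0.0001
```

Run:
```python
from h import *
rel((.435,-.2425,.2),(.435,-.2425,.07))
for n in("top","scene"): cv2.imwrite(f"pics/{n}1.png",cv2.cvtColor(camera(n),cv2.COLOR_RGB2BGR))
t=cv2.imread("pics/top1.png")[200:300,360:480];s=cv2.imread("pics/scene1.png")[150:250,170:290]
cv2.imwrite("pics/z1.png",cv2.resize(np.hstack([t,s]),None,fx=3.3,fy=3.3,interpolation=cv2.INTER_CUBIC))
```

```text
t 3.0 p [ 0.437  -0.2401  0.0913] F [ 1.33  0.59 -0.05] w 0.0001
(0.435, -0.2425, 0.2) [-108.7    1.1   -2.9]
(0.435, -0.2425, 0.07) [21.3  1.2 -2.9]
```

View pics/z1.png

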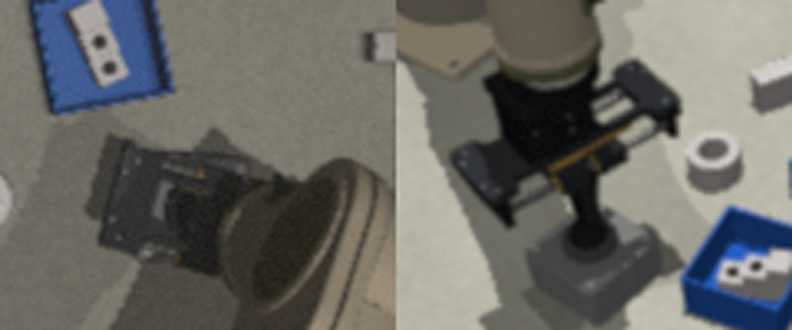

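The shut fingertips stand right over the black button (scene crop ~(590,240)), and the gripper body is clear of the neighbours. Now I press stepwise, watching the force.

Request:
arm_command(
  targets=[
    [255,8,1,-2,0,0,0],
    [255,16,1,-2,0,0,0],
    [255,20,1,-2,0,0,0],
    [255,23,1,-2,0,0,0],
    [255,25,1,-2,0,0,0],
    [255,25,1,-2,0,0,0],
  ],
)

```text
time: 3.7
ee_pos: [0.4349, -0.2414, 0.0663]
eef_rot: [-0.424, 0.565, 0.425, 0.565]
ft_force: [-6.7, 2.6, 16.2]
width: 0.0005
```

Request:
arm_command(
  targets=[
    [255,0.5,0,0,0,0,0],
    [255,0.5,0,0,0,0,0],
    [255,0.5,0,0,0,0,0],
  ],
)

```text
time: 4.0
ee_pos: [0.4349, -0.2415, 0.0662]
eef_rot: [-0.424, 0.565, 0.425, 0.566]
ft_force: [-9.3, 3.6, 21.7]
width: 0.0002
```

Run:
```python
from h import *
rel((.435,-.2425,.07))
cv2.imwrite("pics/s2.png",cv2.cvtColor(camera("scene"),cv2.COLOR_RGB2BGR))
a=cv2.imread("pics/scene1.png")[195:255,200:260];b=cv2.imread("pics/s2.png")[195:255,200:260]
cv2.imwrite("pics/z2.png",cv2.resize(np.hstack([a,b]),None,fx=6,fy=6,interpolation=cv2.INTER_CUBIC))
```

```text
t 4.0 p [ 0.4349 -0.2415  0.0662] F [-9.31  3.57 21.71] w 0.0002
(0.435, -0.2425, 0.07) [-3.8 -0.4 -1. ]
```

View pics/z2.png

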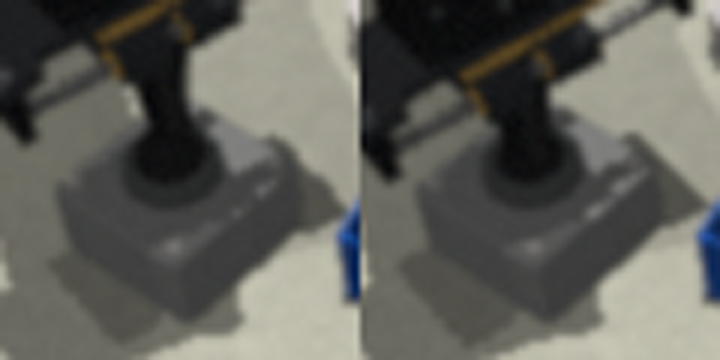

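The fingers are at a hard stop: another 0.5 mm of command gave +5.5 N and no motion. The height was 66 mm against my expected 63 mm, so I'll measure the travel by force while releasing.

Request:
arm_command(
  targets=[
    [255,-2,0,0,0,0,0],
    [255,-2,0,0,0,0,0],
    [255,-2,0,0,0,0,0],
  ],
)

```text
time: 4.35
ee_pos: [0.4349, -0.2415, 0.067]
eef_rot: [-0.425, 0.565, 0.425, 0.565]
ft_force: [-1.9, 0.6, 4.6]
width: 0.0004
```

Request:
arm_command(
  targets=[
    [255,-1,0,0,0,0,0],
    [255,-1,0,0,0,0,0],
    [255,-1,0,0,0,0,0],
  ],
)

```text
time: 4.65
ee_pos: [0.4349, -0.2414, 0.0679]
eef_rot: [-0.425, 0.565, 0.425, 0.565]
ft_force: [-2.4, 1.6, 4.6]
width: 0.0003
```

Request:
arm_command(
  targets=[
    [255,-1,0,0,0,0,0],
    [255,-1,0,0,0,0,0],
    [255,-1,0,0,0,0,0],
  ],
)

```text
time: 4.95
ee_pos: [0.4349, -0.2415, 0.069]
eef_rot: [-0.425, 0.565, 0.425, 0.565]
ft_force: [-2.7, 0.8, 3.1]
width: 0.0001
```

Request:
arm_command(
  targets=[
    [255,-1,0,0,0,0,0],
    [255,-1,0,0,0,0,0],
    [255,-1,0,0,0,0,0],
  ],
)

```text
time: 5.25
ee_pos: [0.435, -0.2415, 0.07]
eef_rot: [-0.425, 0.565, 0.425, 0.565]
ft_force: [-1.6, 0.3, 2.6]
width: 0.0006
```

Request:
arm_command(
  targets=[
    [255,-1,0,0,0,0,0],
    [255,-1,0,0,0,0,0],
    [255,-1,0,0,0,0,0],
  ],
)

```text
time: 5.55
ee_pos: [0.4351, -0.2415, 0.071]
eef_rot: [-0.425, 0.565, 0.425, 0.565]
ft_force: [-1.6, -0.1, 2.1]
width: 0.0002
```

Request:
arm_command(
  targets=[
    [255,-1.5,0,0,0,0,0],
    [255,-1.5,0,0,0,0,0],
    [255,-1.5,0,0,0,0,0],
  ],
)

```text
time: 5.85
ee_pos: [0.4352, -0.2414, 0.0725]
eef_rot: [-0.425, 0.565, 0.425, 0.565]
ft_force: [-0.8, -0.4, 0.1]
width: 0.0004
```

Request:
arm_command(
  targets=[
    [255,-1.5,0,0,0,0,0],
    [255,-1.5,0,0,0,0,0],
    [255,-1.5,0,0,0,0,0],
  ],
)

```text
time: 6.15
ee_pos: [0.435, -0.2414, 0.074]
eef_rot: [-0.425, 0.565, 0.425, 0.565]
ft_force: [0.4, 0.5, -0.7]
width: 0.0003
```

Request:
arm_command(
  targets=[
    [255,-3,0,0,0,0,0],
    [255,-3,0,0,0,0,0],
    [255,-3,0,0,0,0,0],
  ],
)

```text
time: 6.45
ee_pos: [0.4351, -0.2415, 0.0771]
eef_rot: [-0.425, 0.565, 0.425, 0.565]
ft_force: [0.0, -0.2, -0.2]
width: 0.0005
```

The spring ran from 66.2 to about 72.2 mm (5 N down to 0), so the full 6 mm was pressed and the button is up again. Now I'll rise and go to the jaw.

Request:
arm_command(
  targets=[
    [255,-30,0,0,0,0,0],
    [255,-75,0,0,0,0,0],
    [255,-120,0,0,0,0,0],
    [255,-130,-4,30,0,0,0],
    [255,-130,-8,70,0,0,0],
    [255,-130,-14,110,0,0,0],
    [255,-130,-22,152,0,0,0],
    [255,-130,-12,195,0,0,0],
    [255,-130,0,238,0,0,0],
    [255,-130,12,281,0,0,0],
  ],
)

```text
time: 7.45
ee_pos: [0.5014, 0.0335, 0.207]
eef_rot: [-0.425, 0.565, 0.425, 0.565]
ft_force: [1.0, 0.3, -0.1]
width: 0.0001
```

Run:
```python
from h import *
rel((.5,.12,.207),(.457,.2565,.207))
```

```text
t 7.45 p [0.5014 0.0335 0.207 ] F [ 0.95  0.27 -0.12] w 0.0001
(0.5, 0.12, 0.207) [ 0.  25.4 82.7]
(0.457, 0.2565, 0.207) [  0.  104.7 201.8]
```

Request:
arm_command(
  targets=[
    [255,0,14,42,0,0,0],
    [255,0,26,82,0,0,0],
    [255,0,48,115,0,0,0],
    [255,0,70,148,0,0,0],
    [255,0,90,180,0,0,0],
    [255,0,103,200,0,0,0],
    [255,0,105,201,0,0,0],
    [255,0,105,201,0,0,0],
  ],
)

```text
time: 8.25
ee_pos: [0.4565, 0.2541, 0.2068]
eef_rot: [-0.425, 0.565, 0.425, 0.565]
ft_force: [0.2, -0.9, 0.0]
width: 0.0001
```

Run:
```python
from h import *
cv2.imwrite("pics/s3.png",cv2.cvtColor(camera("scene"),cv2.COLOR_RGB2BGR))
rel((.457,.2565,.09),(.457,.2565,.068))
cv2.imwrite("pics/z3.png",cv2.resize(cv2.imread("pics/s3.png")[80:220,260:400],None,fx=4,fy=4,interpolation=cv2.INTER_CUBIC))
```

```text
t 8.3 p [0.4569 0.2532 0.207 ] F [-0.64 -0.78 -0.9 ] w 0.0005
(0.457, 0.2565, 0.09) [117.    0.9   3.3]
(0.457, 0.2565, 0.068) [139.    0.9   3.3]
```

View pics/z3.png

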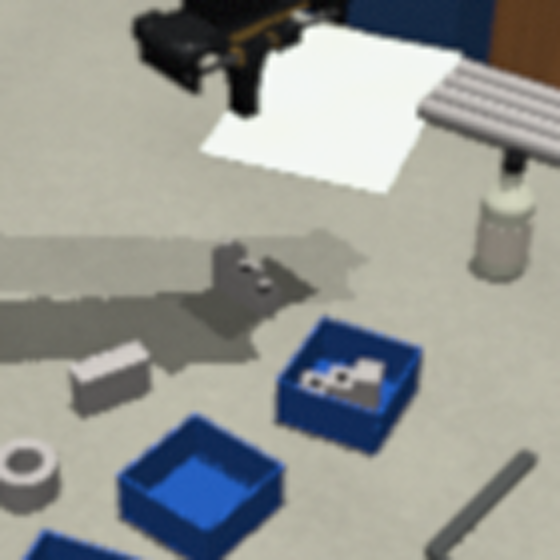

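The fingertips hang above the jaw (crop ~(240,110) over ~(245,265)) with nothing else in the way. Next I descend to a tip height of about 66 mm.

Request:
arm_command(
  targets=[
    [255,35,1,3,0,0,0],
    [255,70,1,3,0,0,0],
    [255,100,1,3,0,0,0],
    [255,120,1,3,0,0,0],
    [255,132,1,3,0,0,0],
    [255,138,1,3,0,0,0],
    [255,140,1,3,0,0,0],
    [255,140,1,3,0,0,0],
    [255,140,1,3,0,0,0],
  ],
)

```text
time: 9.2
ee_pos: [0.4571, 0.2575, 0.068]
eef_rot: [-0.425, 0.565, 0.425, 0.566]
ft_force: [-0.3, 0.4, 0.8]
width: 0.0005
```

Run:
```python
from h import *
for n in("top","scene"): cv2.imwrite(f"pics/{n}4.png",cv2.cvtColor(camera(n),cv2.COLOR_RGB2BGR))
rel((.457,.2565,.066))
t=cv2.imread("pics/top4.png")[205:295,190:290];s=cv2.imread("pics/scene4.png")[100:190,270:370]
cv2.imwrite("pics/z4.png",cv2.resize(np.hstack([t,s]),None,fx=4,fy=4,interpolation=cv2.INTER_CUBIC))
```

```text
t 9.3 p [0.4569 0.2575 0.0678] F [-0.28  0.47  0.33] w 0.0005
(0.457, 0.2565, 0.066) [ 1.8 -0.4 -1. ]
```

View pics/z4.png

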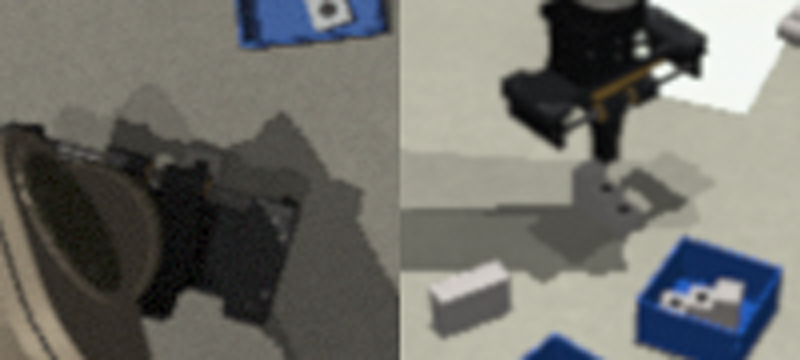

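The closed fingertips stand just above the middle of the jaw (scene crop ~(605,160)) with a visible gap. I'll hold for 3 s.

Request:
arm_command(
  targets=[
    [255,1,0,-1,0,0,0],
    [255,1,0,-1,0,0,0],
    [255,1,0,-1,0,0,0],
    [255,1,0,-1,0,0,0],
    [255,1,0,-1,0,0,0],
    [255,1,0,-1,0,0,0],
    [255,1,0,-1,0,0,0],
    [255,1,0,-1,0,0,0],
    [255,1,0,-1,0,0,0],
    [255,1,0,-1,0,0,0],
  ],
)

```text
time: 10.3
ee_pos: [0.4562, 0.2563, 0.066]
eef_rot: [-0.425, 0.565, 0.425, 0.565]
ft_force: [-0.4, -0.3, -0.1]
width: 0.0005
```

Request:
arm_command(
  targets=[
    [255,0,0,0,0,0,0],
    [255,0,0,0,0,0,0],
    [255,0,0,0,0,0,0],
    [255,0,0,0,0,0,0],
    [255,0,0,0,0,0,0],
    [255,0,0,0,0,0,0],
    [255,0,0,0,0,0,0],
    [255,0,0,0,0,0,0],
    [255,0,0,0,0,0,0],
    [255,0,0,0,0,0,0],
  ],
)

```text
time: 11.3
ee_pos: [0.4563, 0.2563, 0.0661]
eef_rot: [-0.425, 0.565, 0.425, 0.565]
ft_force: [-0.2, -0.6, -0.4]
width: 0.0002
```

Request:
arm_command(
  targets=[
    [255,0,0,0,0,0,0],
    [255,0,0,0,0,0,0],
    [255,0,0,0,0,0,0],
    [255,0,0,0,0,0,0],
    [255,0,0,0,0,0,0],
    [255,0,0,0,0,0,0],
    [255,0,0,0,0,0,0],
    [255,0,0,0,0,0,0],
    [255,0,0,0,0,0,0],
    [255,0,0,0,0,0,0],
  ],
)

```text
time: 12.3
ee_pos: [0.4562, 0.2563, 0.066]
eef_rot: [-0.425, 0.565, 0.425, 0.565]
ft_force: [0.3, -0.1, 0.2]
width: 0.0004
```

Run:
```python
from h import *
rel((.457,.2565,.2),(.581,-.009,.2),(.581,-.009,.073))
```

```text
t 12.3 p [0.4562 0.2563 0.066 ] F [ 0.25 -0.15  0.15] w 0.0004
(0.457, 0.2565, 0.2) [-134.    -0.7    0.4]
(0.581, -0.009, 0.2) [-134.  -193.6 -220.1]
(0.581, -0.009, 0.073) [  -7.  -193.6 -220.1]
```

Request:
arm_command(
  targets=[
    [255,-40,0,0,0,0,0],
    [255,-85,0,0,0,0,0],
    [255,-125,0,0,0,0,0],
    [255,-134,-20,-24,0,0,0],
    [255,-134,-50,-57,0,0,0],
    [255,-134,-82,-93,0,0,0],
    [255,-134,-114,-130,0,0,0],
    [255,-134,-146,-166,0,0,0],
    [255,-134,-178,-202,0,0,0],
    [255,-134,-194,-220,0,0,0],
  ],
)

```text
time: 13.3
ee_pos: [0.5823, -0.0139, 0.2002]
eef_rot: [-0.424, 0.566, 0.423, 0.566]
ft_force: [-0.1, 0.6, -0.3]
width: 0.0003
```

Request:
arm_command(
  targets=[
    [255,0,0,0,0,0,0],
    [255,0,0,0,0,0,0],
    [255,0,0,0,0,0,0],
  ],
)

```text
time: 13.6
ee_pos: [0.5811, -0.0075, 0.1999]
eef_rot: [-0.425, 0.565, 0.426, 0.565]
ft_force: [0.4, 1.0, -0.5]
width: 0.0008
```

Run:
```python
from h import *
rel((.581,-.009,.2),(.581,-.009,.073))
```

```text
t 13.6 p [ 0.5811 -0.0075  0.1999] F [ 0.41  1.02 -0.53] w 0.0008
(0.581, -0.009, 0.2) [-0.1 -0.3 -1.5]
(0.581, -0.009, 0.073) [126.9  -0.3  -1.5]
```

Request:
arm_command(
  targets=[
    [255,20,0,0,0,0,0],
    [255,45,0,0,0,0,0],
    [255,70,0,0,0,0,0],
    [255,92,0,0,0,0,0],
    [255,108,0,0,0,0,0],
    [255,118,0,0,0,0,0],
    [255,124,0,0,0,0,0],
    [255,127,0,0,0,0,0],
    [255,127,0,0,0,0,0],
    [255,127,0,0,0,0,0],
  ],
)

```text
time: 14.6
ee_pos: [0.5819, -0.0089, 0.0737]
eef_rot: [-0.425, 0.565, 0.425, 0.566]
ft_force: [0.4, -0.4, 0.1]
width: 0.0005
```

Run:
```python
from h import *
for n in("top","scene"): cv2.imwrite(f"pics/{n}5.png",cv2.cvtColor(camera(n),cv2.COLOR_RGB2BGR))
rel((.581,-.009,.073))
t=cv2.imread("pics/top5.png")[165:255,220:340+60];s=cv2.imread("pics/scene5.png")[130:255,200:360]
cv2.imwrite("pics/z5.png",np.hstack([cv2.resize(t,(720,360))[:, :400],cv2.resize(s,(400,360))]))
cv2.imwrite("pics/z5b.png",cv2.resize(t,(720,360)))
```

```text
t 14.7 p [ 0.5818 -0.009   0.0737] F [ 0.28  0.08 -0.71] w 0.0002
(0.581, -0.009, 0.073) [ 0.7  0.8 -0.2]
```

View pics/z5.png

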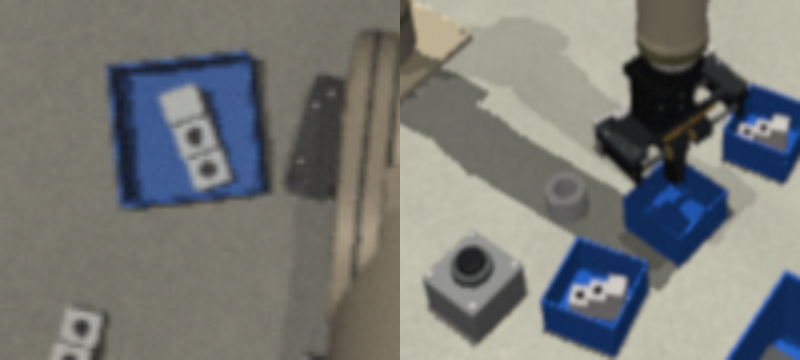

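The fingertips stand over the middle of the empty bin's mouth (scene crop ~(675,180)). The button is up and the jaws are where they were. I'll hold for 3 s.

Request:
arm_command(
  targets=[
    [255,0,0,0,0,0,0],
    [255,0,0,0,0,0,0],
    [255,0,0,0,0,0,0],
    [255,0,0,0,0,0,0],
    [255,0,0,0,0,0,0],
    [255,0,0,0,0,0,0],
    [255,0,0,0,0,0,0],
    [255,0,0,0,0,0,0],
    [255,0,0,0,0,0,0],
    [255,0,0,0,0,0,0],
  ],
)

```text
time: 15.7
ee_pos: [0.5814, -0.009, 0.073]
eef_rot: [-0.425, 0.565, 0.425, 0.565]
ft_force: [0.3, -0.0, 0.4]
width: 0.0002
```

Request:
arm_command(
  targets=[
    [255,0,0,0,0,0,0],
    [255,0,0,0,0,0,0],
    [255,0,0,0,0,0,0],
    [255,0,0,0,0,0,0],
    [255,0,0,0,0,0,0],
    [255,0,0,0,0,0,0],
    [255,0,0,0,0,0,0],
    [255,0,0,0,0,0,0],
    [255,0,0,0,0,0,0],
    [255,0,0,0,0,0,0],
  ],
)

```text
time: 16.7
ee_pos: [0.5814, -0.009, 0.073]
eef_rot: [-0.425, 0.565, 0.425, 0.565]
ft_force: [0.3, 0.2, -1.3]
width: 0.0004
```

Request:
arm_command(
  targets=[
    [255,0,0,0,0,0,0],
    [255,0,0,0,0,0,0],
    [255,0,0,0,0,0,0],
    [255,0,0,0,0,0,0],
    [255,0,0,0,0,0,0],
    [255,0,0,0,0,0,0],
    [255,0,0,0,0,0,0],
    [255,0,0,0,0,0,0],
    [255,0,0,0,0,0,0],
    [255,0,0,0,0,0,0],
  ],
)

```text
time: 17.7
ee_pos: [0.5814, -0.009, 0.073]
eef_rot: [-0.425, 0.565, 0.425, 0.565]
ft_force: [-0.1, -0.1, 0.7]
width: 0.0005
```

Run:
```python
from h import *
rel((.581,-.009,.073))
print(close_job())
```

```text
t 17.7 p [ 0.5814 -0.009   0.073 ] F [-0.08 -0.14  0.7 ] w 0.0005
(0.581, -0.009, 0.073) [ 0.   0.4 -0.1]
the job is handed in; nothing more can be done
None
```

All three steps were carried out and the job was handed in at 17.7 s of the 51 s allowed; no verdict was reported.

- **Call button:** I pressed it with shut fingers to its hard stop. On release the spring force fell from 5 N to 0 over about 6 mm. The last picture shows the button up.
- **Jaw left out:** I held 3 s with the fingertips about 22 mm above its top and about 1 mm from its measured middle.
- **Empty bin:** I held 3 s with the fingertips about 23 mm above the rim and under 1 mm from its measured middle, and finished there.

**Last checks:** The wrist force was at noise level (about 1 N or less) in every reading off the button. In the last picture, the parts of the bench I viewed showed nothing moved. I judged this by eye, and did not look at the hammer, mug, spanner, oil bottle or block at the end.

**Disagreement:** The button top came out at about 69 mm from the cameras but about 72 mm by touch. I used the touch reading. The other measured heights matched the text to about 4 mm.

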